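# Free the keeper washer under a left-hand spindle nut

## Robot

A 6-joint arm with a two-finger parallel gripper is mounted at the origin on the work surface. World frame = base frame: x ahead of the robot, y to its left, z up, the work surface at z = 0. Lengths are in m, angles in rad, forces in N, time in s.
With the tool pointing down it reaches from about 0.375 to 0.975 m from the base axis. Payload 3.8 kg.
Tool frame: the origin (TCP) lies midway between the tips of the shut fingers; the grasp point (between the pads) lies 19 mm behind it; z points along the fingers, y is the line along which they close (so a half turn about z gives the same grasp; the last joint's range is limited). The gripper opens to 85 mm and grips with 20 to 120 N. Pads are 22 mm wide; open, the fingers measure 114 mm over their backs; the gripper's body (76 mm by 85 mm) begins 54 mm behind the grasp point. The pads swing forward as they close: fully open they stand 13 mm farther back than shut.
Start: joints at [1.143, 0.264, 1.604, -0, 1.274, -0.037], TCP at [0.257, 0.624, 0.231] pointing down, gripper open.
Joint ranges: [-2.63, 2.63], [-0.94, 2.18], [0.31, 2.57], [-1.31, 4.45], [0, 2.66], [-2.55, 2.55]. Speed limits (rad/s): [2.57, 2.57, 3.14, 3.14, 3.14, 3.14].

## Interface

Orientations are given as a rotation vector (axis times angle).
In Python, from workcell import read_state, vision, ticket gives the robot as it stands. The module is installed in compiled form; this text tells all that it offers.
- The arm moves only by the tool jog_arm, never from a script. Its arguments are lists of equal length, an entry for each row: "turn": the turn, a rotation vector about the tool's x, y, z in rad, a list of three; "delta_pos": the shift along the tool's x, y, z in m, a list of three; "gripper": the finger opening in m, from 0 to 0.0854. In form: {"turn": [[rx, ry, rz], ...], "delta_pos": [[dx, dy, dz], ...], "gripper": [gripper, ...]}. A call has 1 to 20 rows; each row shifts and turns the commanded pose from where the row before left it, along the tool's axes as they then stand; what a row does not reach is not made up. A row lasts 1/12 s, in which the tool goes at most 41.7 mm and 7.16 degrees, less where a joint would pass 70% of its speed; a pose out of reach is approached as far as the arm can. A call with a gripper value outside its range is refused whole. The fingers move at their own pace and stop on an object; "grip_force" is the grip in N (left out, the last holds). Time passes only in rows, so rows that do not move let the fingers close. It gives the time, the measured TCP pose, the force, the opening and the grip force at its end, in the units of the state.
- read_state(): the state, without advancing time (a new reading comes with each control period).
- vision.read_camera(name): name is "scene" or "side" or "wrist"; returns the picture (400x640x3 uint8, red, green, blue); there is no depth.
- vision.calibration(name): a dict with "vfov" (degrees; the focal length in pixels is half the picture's height over the tangent of half this angle, whatever the lens; pixels are square), "cx", "cy" (the principal point, pixels), "R" (3x3) and "t" (3): a world point X has camera coordinates R X + t; the wrist camera has in their place "mount" (4x4, takes a point from camera to tool coordinates, whose origin is the TCP and whose axes are the flange's). Camera axes: x right, y down, z forward; pixel columns grow to the right and rows downward; lengths in m; the calibration is good to about 2 mm. A picture is of the moment at which its call begins: read the wrist's pose just before it. calibration takes no time and is no camera call.
- ticket.finish_job(): hands the job in; it is judged then, once.
The state is a dict: "time": time; "q": joint angles; "joint_vel": joint speeds; "joint_torque": joint torques, N m; "tool_pos": TCP position; "tcp_rot": TCP orientation; "wrist_force": force on the tool from outside, world axes, zero at the start; "torque": the same for the moment, N m; "width": opening from 0.0 (shut) to 1.0 (fully open); "grip_force": force on a finger pad.
Only numpy, scipy, OpenCV 4.12 (cv2) and the standard library are available. Lean on these libraries where they do the work, as an engineer would, in place of code of your own. Each camera call takes 0.05 s, during which the arm holds its last target. There are 200 camera calls.

## Task

Undo the orange bar nut on the disc sander - it is a left-hand thread, so it comes loose clockwise seen from above; feel your way and never tighten it - until the slotted keeper washer is free, then draw the washer out sideways by its blue fin, set it down flat in the red tray without dropping it, and let go. The spindle stands in soft rubber: keep side loads on it gentle, and leave the things around alone.

Things in the scene. Friction and masses are not known exactly. Their poses are not given: they have to be found in the camera images.
- sander: Flat disc sander, fixed: round grey housing 180 mm across, sanding disc 160 mm across facing up, top 80 mm above the table. Origin: middle of the underside. x axis: away from its black switch box. The spindle stands anywhere up to 10 mm off this axis in x and in y (belt-tension slots; not measured); the spindle head's x axis, along which washer and bar point, is up to 0.2 rad off the sander's.
- nut (a joint): Orange bar nut on the spindle, rad: 0 tight as found, grows clockwise from above, rising 2.4 mm per rad, ends at 3.6. Drags 0.15 Nm; anticlockwise it clamps hard. Bar 70 long, 16 thick, 22 high (z 118 to 140 mm when tight), centred on the spindle; at 0 along the head's x. Flange 40 mm across, 0.3 mm over the washer; it must rise 4 mm (1.7 rad; allow 2.2) for the washer's lips to pass under.
- sway_x (a joint): How far the spindle (8 mm steel stem with the nut, upright) is pushed along the head's x in its rubber mount, m: 0 at rest, 7 N per mm. More than 1 mm (7 N) hurts the mount.
- sway_y (a joint): The same along the head's y (left of its x).
- washer: Loose steel keeper washer, 0.10 to 0.16 kg, lying on the disc around the stem: plate 6 mm thick, 60 wide, x from -30 to +82 mm. Origin: underside, amid slot, only within 7 mm of the spindle axis in x and in y. x axis: along the slot towards the blue fin, within 0.02 rad of the head's x. Draw it out along +x; after 60 mm it is clear of stem and nut.
- fin (a point): Middle of the washer's blue upright grip fin, 30 long (x), 12 thick (y), 26 high, centred 66 mm along +x and 19 mm above the washer's underside (fin from 5 to 31 mm).
- slot (a point): Open end of the washer's slot: midway between the leg tips, 30 mm along -x from the washer origin, at its underside. Slot 24 mm wide, open here, closed 42 mm further along +x. Two lips 4 mm high across the leg tips (3 mm wide) catch behind the nut flange while that is low.
- tray: Open red tray, fixed, 200 (x) by 160 (y) by 30 mm high, walls 4 mm, floor 4 mm thick. Origin: middle of the underside.
- tape: Roll of yellow tape lying flat, 64 across, 22 high. Origin: middle of the underside. Bystander.
- glue: Blue glue stick standing, 28 across, 95 high. Origin: underside. Bystander.
- mug: White mug, 84 across, 95 high. Origin: underside. Bystander.
- water: Clear water bottle, 60 across, 150 high. Origin: underside. Bystander.
- earmuffs: Red ear defenders, cups 74 high and 160 apart overall. Origin: between the cups, at table height. Bystander.
- screwdriver: Screwdriver lying on the table. Origin: underside. Bystander.
Things that resemble listed ones, but are neither listed nor needed, are in the scene too. Leave any pink or purple look-alike of the washer alone.

How it is judged:
On the way, in this order (a step that is already met when the one before it is completed fails the run):
1. the nut has been turned clockwise far enough to clear the washer's lips (at least 1.6 rad) (value of joint nut above 1.6 rad), for 0.1 s.
2. the washer has been drawn out and away from the spindle (horizontal distance between washer and sander above 0.11 m), for 0.1 s.
3. the washer rests low in the tray while the fingers still hold it (z of washer in the frame of tray below 0.012 m and horizontal distance between washer and tray below 0.1 m and contact force between the fingers and washer above 1 N), for 0.05 s.
At the end, for the whole second after the job is handed in: The nut stays loosened (over 1.5 rad clockwise); the washer lies inside the red tray, its origin inside the walls and under 9 mm above the tray's underside, flat within 0.1 rad, still and let go (value of joint nut above 1.5 rad and z of washer in the frame of tray below 0.009 m and x of washer in the frame of tray between -0.096 and 0.096 m and y of washer in the frame of tray between -0.076 and 0.076 m and angle between washer's own z axis and vertical below 0.1 rad and linear speed of washer below 0.02 m/s); the robot touches nothing.
It fails at once if the nut is tightened (turned anticlockwise more than 0.25 rad past its start) (value of joint nut below -0.25 rad).
It fails at once if the spindle is pushed sideways by more than 1 mm (7 N) along either sway axis (value of joint any of sway_x, sway_y above 0.001 m or value of joint any of sway_x, sway_y below -0.001 m).
It fails at once if a bystander is moved more than 30 mm (distance of any of tape, glue, mug, water, earmuffs, screwdriver from where it was at the start of the episode above 0.03 m).
It also fails if it takes over 72 s, if anything falls off the work surface, if the arm or the gripper's body presses on something with over 40 N, if the wrist force passes 120 N, or if a joint passes its speed limit or range.

## Working session

There is one attempt and no reset: what is moved stays moved. The work goes in short steps, Python scripts to look and compute and a tool call to move; the robot and the scene stay as the last step left them, time stands still between calls to the robot, and variables do not carry over. Pictures are saved under pics/ and viewed, at most 10 in all, crops included, and the job is handed in when it is done.

Besides the shell and the picture viewer there is one more tool, called after "Request:" by a JSON object that holds its "name" and its "arguments", one argument or row to a line. jog_arm: Moves the arm, as the interface text tells. Its arguments: {"type":"object","properties":{"turn":{"type":"array","items":{"type":"array","items":{"type":"number"}}},"delta_pos":{"type":"array","items":{"type":"array","items":{"type":"number"}}},"gripper":{"type":"array","items":{"type":"number"}},"grip_force":{"type":"number"}},"required":["turn","delta_pos","gripper"]}

```bash
mkdir -p pics; cat > h.py <<'E'
import numpy as np, cv2
from scipy.spatial.transform import Rotation as Ro
from workcell import read_state, vision, ticket
def save(n,f): 
    im=vision.read_camera(n); cv2.imwrite(f,im[:,:,::-1]); return im
def cal(name,s=None):
    c=vision.calibration(name); f=200/np.tan(np.radians(c['vfov'])/2)
    if 'R' in c: R=np.array(c['R']);t=np.array(c['t'])
    else:
        T=np.eye(4);T[:3,:3]=Ro.from_rotvec(s['tcp_rot']).as_matrix();T[:3,3]=s['tool_pos']
        W=np.linalg.inv(T@np.array(c['mount']));R=W[:3,:3];t=W[:3,3]
    return f,c['cx'],c['cy'],R,t
def px2w(name,u,v,z,s=None):
    f,cx,cy,R,t=cal(name,s); d=R.T@np.array([(u-cx)/f,(v-cy)/f,1]); o=-R.T@t
    return (o+d*(z-o[2])/d[2]).round(4)
def w2px(name,X,s=None):
    f,cx,cy,R,t=cal(name,s); p=R@np.array(X)+t; return (f*p[0]/p[2]+cx).round(1),(f*p[1]/p[2]+cy).round(1)
E
python3 - <<'E'
from h import *
s=read_state();print(s)
a=save('scene','pics/scene.png');
save('side','pics/side.png');save('wrist','pics/wrist.png')
for n in('scene','side','wrist'):print(vision.calibration(n))
E
```

```text
{'time': 0.0, 'q': array([ 1.14313323e+00,  2.64794036e-01,  1.60541304e+00,  2.75357682e-05,
        1.27375162e+00, -3.69053660e-02]), 'joint_vel': array([ 0.00053847, -0.00120417,  0.00099809, -0.00056162,  0.0012035 ,
        0.00150999]), 'joint_torque': array([ 2.52890723e-04, -5.15138948e+01, -3.67303884e+01, -1.96326396e-04,
        1.35421712e-02,  1.27165146e-05]), 'tool_pos': array([0.25677738, 0.62341968, 0.22991345]), 'tcp_rot': array([-0.60980451, -3.08125738,  0.00360658]), 'wrist_force': array([-0.03523089, -0.33306329, -0.12743541]), 'torque': array([-0.0391832 ,  0.00576332, -0.0141159 ]), 'grip_force': 0.0, 'width': 0.9963077710644304}
{'vfov': 51.81176961789005, 'cx': 319.58912650223004, 'cy': 203.48569420678734, 'R': array([[ 0.13810221,  0.99024472, -0.01852506],
       [ 0.70133597, -0.11098292, -0.70413823],
       [-0.69932513,  0.08425076, -0.70982123]]), 't': array([-0.09688833, -0.30997252,  1.42288188])}
{'vfov': 57.77061081284805, 'cx': 323.0878460710155, 'cy': 193.7803714310457, 'R': array([[ 0.86180427, -0.50700208,  0.01556551],
       [-0.24732296, -0.44679647, -0.85976989],
       [ 0.44285974,  0.73710366, -0.51044436]]), 't': array([-0.44594054,  0.22833663,  0.93005842])}
{'vfov': 62.473453234936834, 'cx': 322.6761708071864, 'cy': 200.46632623133385, 'mount': array([[ 1.75586144e-04, -9.45140085e-01, -3.26665256e-01,
         8.47892297e-02],
       [ 9.99999793e-01, -3.60464057e-05,  6.41803822e-04,
        -1.02913606e-03],
       [-6.18369627e-04, -3.26665302e-01,  9.45139883e-01,
        -1.43942422e-01],
       [ 0.00000000e+00,  0.00000000e+00,  0.00000000e+00,
         1.00000000e+00]])}
```

View pics/scene.png

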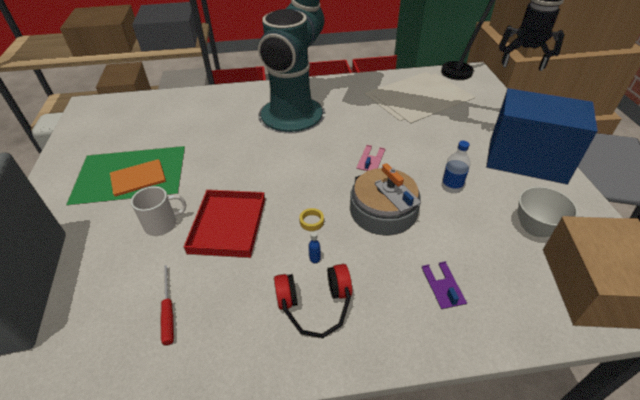

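View pics/side.png

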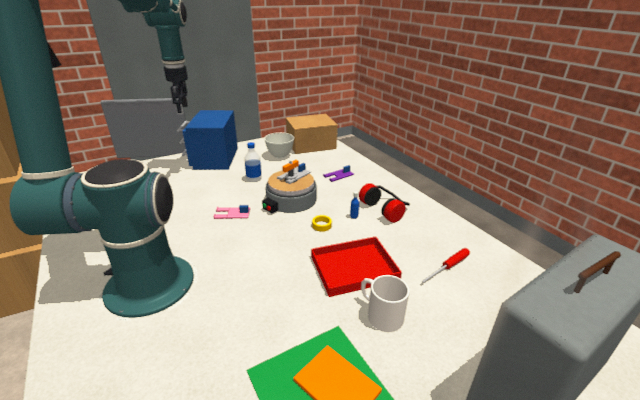

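The scene picture shows the sander at (387,198) with the orange bar at (392,175) and the grey washer's blue fin at (408,198). There are look-alikes in pink at (370,158) and purple at (443,285), and the tray is at (227,222). The one meant is the grey washer on the sander. I'll confirm it in a crop.

```bash
python3 - <<'E'
from h import *
a=cv2.imread('pics/scene.png')[140:240,340:430];b=cv2.imread('pics/side.png')[150:220,250:330]
a=cv2.resize(a,None,fx=4.4,fy=4.4,interpolation=cv2.INTER_CUBIC)[:440];b=cv2.resize(b,None,fx=4.8,fy=4.8,interpolation=cv2.INTER_CUBIC)
o=np.zeros((440,800,3),np.uint8);o[:440,:396]=a[:, :396];o[:336,400:784]=b;cv2.imwrite('pics/crop1.png',o)
print('nut',px2w('scene',392,175,.14),'side',px2w('side',291,166,.14))
print('fin',px2w('scene',408,198,.105))
for uv in((207,191),(265,194),(249,255),(187,250)):print('tray',px2w('scene',*uv,.03))
for n,uv in dict(tape=(312,219),glue=(315,260),water=(455,186),mug=(155,230)).items():print(n,px2w('scene',*uv,0))
E
```

```text
nut [0.518  0.2019 0.14  ] side [0.494  0.1751 0.14  ]
fin [0.5656 0.2318 0.105 ]
tray [ 0.3826 -0.262   0.03  ]
tray [ 0.419  -0.1072  0.03  ]
tray [ 0.6184 -0.1534  0.03  ]
tray [ 0.5812 -0.2981  0.03  ]
tape [0.5009 0.008  0.    ]
glue [ 0.6335 -0.0015  0.    ]
water [0.4386 0.4191 0.    ]
mug [ 0.4765 -0.395   0.    ]
```

View pics/crop1.png

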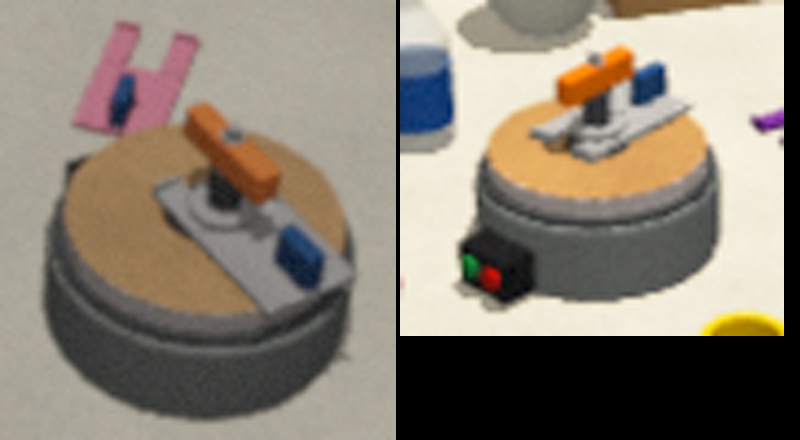

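The crop confirms the grey steel washer on the sander. Its blue fin is at crop (300,255) and the orange bar's top centre is near (233,143). The black switch box is on the far side, so +x points towards the fin. Next I'll triangulate and go above.

```bash
python3 - <<'E'
from h import *
def tri(a,b):
    A=[];y=[]
    for n,(u,v) in(('scene',a),('side',b)):
        f,cx,cy,R,t=cal(n);x=np.array([(u-cx)/f,(v-cy)/f])
        for i in(0,1):A.append(R[i]-x[i]*R[2]);y.append(x[i]*t[2]-t[i])
    return np.linalg.lstsq(A,y,rcond=None)[0].round(4)
S=lambda x,y:(340+x/4.4,140+y/4.4); D=lambda x,y:(250+(x-400)/4.8,150+y/4.8)
n=tri(S(233,143),D(595,68));f=tri(S(302,240),D(651,70));print('nut',n,'fin top',f,np.arctan2(*(f-n)[1::-1]))
yaw=np.arctan2(*(f-n)[1::-1]); yaw=yaw+np.pi # tool x yaw
s=read_state();Rn=Ro.from_rotvec(s['tcp_rot']);x=Rn.as_matrix()[:,0];cur=np.arctan2(x[1],x[0])
print('cur yaw',cur,'want',yaw,'turn z +',cur-yaw,'rows',abs(cur-yaw)/.124)
print('delta tool',Rn.inv().apply(n+[0,0,.11]-s['tool_pos']),Rn.as_matrix().round(3))
E
```

```text
nut [0.5057 0.2068 0.1331] fin top [0.5623 0.2316 0.1083] 0.412966408923351
cur yaw 2.7508290695445505 want 3.5545590625131442 turn z + -0.8037299929685937 rows 6.481693491682208
delta tool [-0.38881333 -0.2906117  -0.01240109] [[-0.925  0.381 -0.001]
 [ 0.381  0.925 -0.002]
 [ 0.    -0.002 -1.   ]]
```

Request:
{"name": "jog_arm", "arguments": {
  "turn": [
    [0,0,0],
    [0,0,0],
    [0,0,0],
    [0,0,0],
    [0,0,0],
    [0,0,0],
    [0,0,0],
    [0,0,0],
    [0,0,0],
    [0,0,0],
    [0,0,0],
    [0,0,0],
    [0,0,0],
    [0,0,-0.116],
    [0,0,-0.116],
    [0,0,-0.116],
    [0,0,-0.116],
    [0,0,-0.116],
    [0,0,-0.116],
    [0,0,-0.116]
  ],
  "delta_pos": [
    [-0.0299,-0.0224,-0.001],
    [-0.0299,-0.0224,-0.001],
    [-0.0299,-0.0224,-0.001],
    [-0.0299,-0.0224,-0.001],
    [-0.0299,-0.0224,-0.001],
    [-0.0299,-0.0224,-0.001],
    [-0.0299,-0.0224,-0.001],
    [-0.0299,-0.0224,-0.001],
    [-0.0299,-0.0224,-0.001],
    [-0.0299,-0.0224,-0.001],
    [-0.0299,-0.0224,-0.001],
    [-0.0299,-0.0224,-0.001],
    [-0.0299,-0.0224,-0.001],
    [0,0,0],
    [0,0,0],
    [0,0,0],
    [0,0,0],
    [0,0,0],
    [0,0,0],
    [0,0,0]
  ],
  "gripper": [0.085,0.085,0.085,0.085,0.085,0.085,0.085,0.085,0.085,0.085,0.085,0.085,0.085,0.085,0.085,0.085,0.085,0.085,0.085,0.085],
  "grip_force": 20
}}

```text
time: 1.82
tool_pos: [0.5053, 0.2066, 0.2439]
tcp_rot: [0.665, -3.07, 0.0]
wrist_force: [-0.1, 0.5, 0.5]
width: 0.999
grip_force: 0.0
```

Request:
{"name": "jog_arm", "arguments": {
  "turn": [
    [0,0,0],
    [0,0,0],
    [0,0,0]
  ],
  "delta_pos": [
    [0,0,0],
    [0,0,0],
    [0,0,0]
  ],
  "gripper": [0.085,0.085,0.085]
}}

```text
time: 2.07
tool_pos: [0.5055, 0.2067, 0.2441]
tcp_rot: [0.652, -3.073, 0.0]
wrist_force: [0.4, 0.3, -0.3]
width: 0.996
grip_force: 0.0
```

```bash
python3 - <<'E'
from h import *
s=read_state();a=save('wrist','pics/w2.png')
print({k:np.round(v,4) for k,v in s.items()})
print('expected nut',w2px('wrist',[.5057,.2068,.14],s))
cv2.imwrite('pics/w2b.png',cv2.resize(a[:,:,::-1],(800,500),interpolation=cv2.INTER_CUBIC))
E
```

```text
{'time': np.float64(2.0667), 'q': array([ 0.3427,  0.0122,  1.8648, -0.    ,  1.265 , -1.6465]), 'joint_vel': array([ 0.0009,  0.0001, -0.0021, -0.0003, -0.0012, -0.0125]), 'joint_torque': array([-1.29000e-02, -3.73447e+01, -3.66490e+01, -1.10000e-03,
        3.20000e-03, -8.00000e-04]), 'tool_pos': array([0.5055, 0.2067, 0.2441]), 'tcp_rot': array([ 6.5230e-01, -3.0728e+00,  1.0000e-04]), 'wrist_force': array([ 0.4045,  0.3315, -0.2919]), 'torque': array([-0.0162,  0.0682, -0.0812]), 'grip_force': np.float64(0.0), 'width': np.float64(0.9961)}
expected nut (np.float64(322.9), np.float64(200.2))
```

View pics/w2b.png

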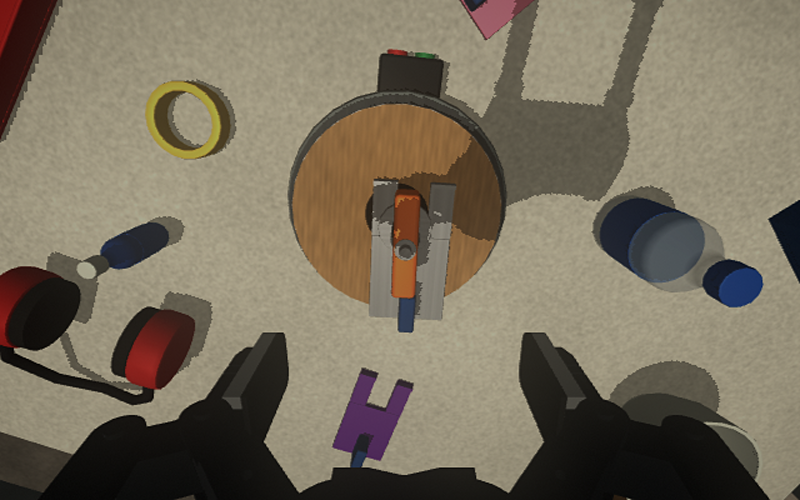

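The wrist picture shows the nut centre at (405,250) in the enlarged picture, right where predicted. The bar is nearly vertical there, and the fin is at (405,315). I'll fit the bar and fin lines from colour.

```bash
cat > bar.py <<'E'
from h import *
def mid(a,s,mask,z,name):
    n,l,st,c=cv2.connectedComponentsWithStats(mask.astype(np.uint8)); 
    i=min((k for k in range(1,n) if st[k,4]>60),key=lambda k:np.hypot(*(c[k]-[323,215])));m=l==i
    vs=np.unique(np.where(m)[0]);P=[];W=[]
    for v in vs[3:-3]:
        u=np.where(m[v])[0];p,q=px2w('wrist',u.min()-.5,v,z,s),px2w('wrist',u.max()+.5,v,z,s);P.append((p+q)[:2]/2);W.append(np.hypot(*(p-q)[:2]))
    P=np.array(P);R=Ro.from_rotvec(s['tcp_rot']);T=R.inv().apply(np.c_[P,np.full(len(P),z)]-s['tool_pos'])
    k=np.polyfit(T[:,0],T[:,1],1);print(name,'rows',vs.min(),vs.max(),'width',np.median(W).round(4),'tool x',T[[0,-1],0].round(4),'y=',k.round(4),'resid',np.std(T[:,1]-np.polyval(k,T[:,0])).round(5))
    return k
def masks(a):
    h=cv2.cvtColor(np.ascontiguousarray(a),cv2.COLOR_RGB2HSV);H,S,V=[h[:,:,i].astype(int) for i in range(3)]
    return (H<=12)&(S>190)&(V>90),(H>100)&(H<125)&(S>120)&(V>40)
E
python3 - <<'E'
from bar import *
s=read_state();a=cv2.imread('pics/w2.png')[:,:,::-1]
s['x']=0;o,b=masks(a);b=b.copy();b[:,:300]=0;b[:,345:]=0
print('sum',o[130:260,300:345].sum())
mid(a,s,o,.14,'bar');mid(a,s,b,.111,'fin')
print('sz',px2w('wrist',324,200,.145,s))
E
```

```text
sum 702
bar rows 155 195 width 0.0148 tool x [0.0338 0.0066] y= [0.0231 0.0011] resid 0.00043Traceback (most recent call last):
  File "<stdin>", line 5, in <module>
  File "bar.py", line 4, in mid
    i=min((k for k in range(1,n) if st[k,4]>60),key=lambda k:np.hypot(*(c[k]-[323,215])));m=l==i
ValueError: min() iterable argument is empty
```

```bash
python3 - <<'E'
import re
t=open('bar.py').read()
t=t.replace("""    n,l,st,c=cv2.connectedComponentsWithStats(mask.astype(np.uint8)); 
    i=min((k for k in range(1,n) if st[k,4]>60),key=lambda k:np.hypot(*(c[k]-[323,215])));m=l==i
    vs=np.unique(np.where(m)[0])""","""    m=mask; vs=np.where(m.sum(1)>=5)[0]""")
t=t.replace("(S>190)&(V>90),(H>100)&(H<125)&(S>120)&(V>40)","(S>140)&(V>90)&win,(H>100)&(H<125)&(S>80)&win").replace("    return (H","    win=np.zeros(H.shape,bool);win[130:280,290:360]=1\n    return (H").replace("(H<=12)","(H<=13)")
open('bar.py','w').write(t)
E
python3 - <<'E'
from bar import *
s=read_state();a=cv2.imread('pics/w2.png')[:,:,::-1]
o,b=masks(a)
mid(a,s,o,.14,'bar');mid(a,s,b,.111,'fin')
h=cv2.cvtColor(np.ascontiguousarray(a),cv2.COLOR_RGB2HSV)
for v in(170,185,210,225,240,246,255):print(v,[tuple(map(int,h[v,u])) for u in range(312,338,2)])
R=Ro.from_rotvec(s['tcp_rot'])
for uv,z in(((324,200),.145),((322,237.5),.14)):print(R.inv().apply(px2w('wrist',*uv,z,s)-s['tool_pos']).round(4))
E
```

```text
bar rows 156 237 width 0.0151 tool x [ 0.033  -0.0298] y= [0.043  0.0006] resid 0.00018
fin rows 239 265 width 0.0111 tool x [-0.0514 -0.0724] y= [0.0663 0.006 ] resid 0.00013
170 [(18, 42, 79), (22, 36, 79), (10, 193, 98), (9, 192, 114), (10, 195, 118), (10, 193, 119), (10, 193, 120), (9, 196, 120), (10, 192, 121), (9, 192, 122), (10, 193, 120), (9, 195, 107), (18, 48, 79)]
185 [(21, 28, 153), (16, 98, 34), (11, 196, 169), (16, 179, 170), (11, 191, 127), (10, 192, 118), (9, 191, 119), (10, 191, 120), (9, 191, 120), (10, 190, 122), (10, 192, 113), (9, 191, 87), (20, 37, 82)]
210 [(24, 27, 140), (9, 174, 142), (13, 186, 167), (14, 182, 167), (14, 182, 167), (14, 183, 167), (14, 183, 167), (13, 186, 166), (13, 185, 167), (12, 190, 166), (9, 196, 151), (20, 40, 77), (18, 38, 81)]
225 [(30, 20, 137), (10, 192, 162), (13, 183, 167), (13, 182, 167), (13, 183, 167), (13, 183, 167), (13, 184, 168), (13, 184, 166), (13, 185, 167), (10, 190, 168), (10, 166, 89), (20, 40, 76), (21, 29, 139)]
240 [(19, 32, 136), (21, 32, 134), (24, 29, 130), (21, 32, 135), (110, 96, 72), (109, 116, 90), (110, 116, 88), (109, 119, 88), (110, 119, 88), (109, 114, 87), (0, 0, 53), (23, 37, 83), (22, 37, 75)]
246 [(22, 28, 136), (22, 29, 131), (21, 31, 131), (21, 24, 108), (110, 98, 73), (109, 108, 87), (110, 108, 85), (109, 108, 85), (110, 108, 85), (110, 100, 79), (21, 32, 79), (20, 37, 83), (24, 31, 124)]
255 [(22, 51, 170), (23, 51, 171), (22, 52, 173), (25, 34, 83), (110, 104, 81), (110, 105, 85), (109, 104, 83), (110, 101, 83), (110, 103, 84), (110, 102, 70), (21, 48, 143), (22, 47, 145), (22, 50, 149)]
[0.0016 0.0008 0.0992]
[-0.0329 -0.0008  0.1041]
```

Request:
{"name": "jog_arm", "arguments": {
  "turn": [
    [0,0,0.043],
    [0,0,0],
    [0,0,0],
    [0,0,0],
    [0,0,0],
    [0,0,0],
    [0,0,0],
    [0,0,0],
    [0,0,0],
    [0,0,0]
  ],
  "delta_pos": [
    [0.0018,0.0006,0],
    [0,0,0.02],
    [0,0,0.02],
    [0,0,0.02],
    [0,0,0.02],
    [0,0,0.02],
    [0,0,0.02],
    [0,0,0.01],
    [0,0,0],
    [0,0,0]
  ],
  "gripper": [0.06,0.06,0.06,0.06,0.06,0.06,0.06,0.06,0.06,0.06]
}}

```text
time: 2.95
tool_pos: [0.5035, 0.2065, 0.1141]
tcp_rot: [0.589, -3.085, 0.0]
wrist_force: [-0.1, -0.7, 0.7]
width: 0.704
grip_force: 0.0
```

```bash
python3 - <<'E'
from bar import *
s=read_state();a=save('wrist','pics/w3.png')
print({k:np.round(v,4) for k,v in s.items() if k in('tool_pos','tcp_rot','wrist_force','torque','width')})
h=cv2.cvtColor(np.ascontiguousarray(a),cv2.COLOR_RGB2HSV);o=(h[:,:,0]<=14)&(h[:,:,1]>150)&(h[:,:,2]>75)
o[:,:240]=0;o[:,400:]=0
n,l,st,c=cv2.connectedComponentsWithStats(o.astype(np.uint8))
for i in range(1,n):
    if st[i,4]>50:print(st[i],c[i])
mid(a,s,o,.14,'bar')
cv2.imwrite('pics/w3b.png',a[:,:,::-1])
E
```

```text
{'tool_pos': array([0.5035, 0.2065, 0.1141]), 'tcp_rot': array([ 5.8920e-01, -3.0847e+00,  3.0000e-04]), 'wrist_force': array([-0.1206, -0.7314,  0.6561]), 'torque': array([-0.0057,  0.0336, -0.0181]), 'width': np.float64(0.7038)}
[294  16  24   6 125] [305.312  18.496]
[ 304  211   40  156 4776] [323.65221943 282.94765494]
bar rows 16 365 width 0.0155 tool x [ 0.1057 -0.0334] y= [-0.0165 -0.    ] resid 0.00068
```

View pics/w3b.png

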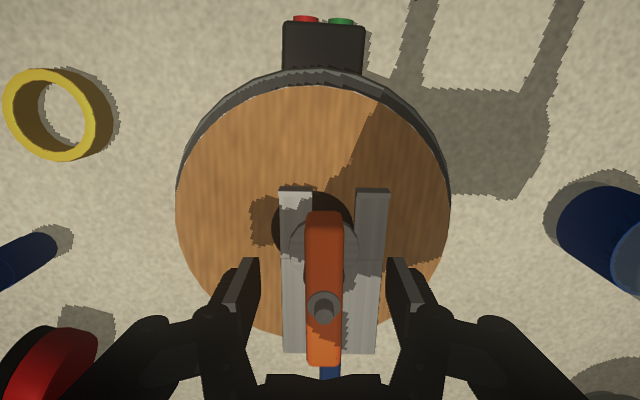

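The picture shows the bar from (324,211) to (324,365), centred between the fingers, with the stem nub at (323,302). I'll refit on the bar only.

```bash
python3 - <<'E'
from bar import *
s=read_state();a=cv2.imread('pics/w3.png')[:,:,::-1]
h=cv2.cvtColor(np.ascontiguousarray(a),cv2.COLOR_RGB2HSV);o=(h[:,:,0]<=14)&(h[:,:,1]>150)&(h[:,:,2]>60)
o[:,:290]=0;o[:,360:]=0;o[:240]=0;o[363:]=0
mid(a,s,o,.14,'bar')
R=Ro.from_rotvec(s['tcp_rot'])
for uv,z in(((324,365.5),.14),((323,300),.145),((324,235),.14)):print(R.inv().apply(px2w('wrist',*uv,z,s)-s['tool_pos']).round(4))
print([tuple(map(int,h[v,330])) for v in range(205,250,3)])
E
```

```text
bar rows 240 362 width 0.0157 tool x [ 0.0262 -0.0328] y= [ 0.0023 -0.    ] resid 9e-05
[-0.0366  0.0002 -0.0248]
[ 0.0029 -0.0003 -0.0298]
[ 0.0297  0.0001 -0.0249]
[(14, 113, 34), (13, 105, 34), (10, 182, 73), (10, 187, 82), (10, 190, 82), (10, 190, 83), (9, 190, 83), (9, 191, 92), (9, 197, 114), (9, 198, 126), (10, 199, 133), (10, 200, 134), (10, 198, 134), (9, 198, 134), (9, 197, 133)]
```

Request:
{"name": "jog_arm", "arguments": {
  "turn": [
    [0,0,0],
    [0,0,0],
    [0,0,0],
    [0,0,0],
    [0,0,0],
    [0,0,0],
    [0,0,0],
    [0,0,0]
  ],
  "delta_pos": [
    [-0.0015,0,-0.003],
    [0,0,0],
    [0,0,0],
    [0,0,0],
    [0,0,0],
    [0,0,0],
    [0,0,0],
    [0,0,0]
  ],
  "gripper": [0.03,0.022,0.02,0.02,0.02,0.02,0.02,0.02],
  "grip_force": 20
}}

```text
time: 3.67
tool_pos: [0.5051, 0.2073, 0.1173]
tcp_rot: [-0.591, 3.085, 0.0]
wrist_force: [-0.4, 1.7, 1.0]
width: 0.24
grip_force: 0.4
```

Request:
{"name": "jog_arm", "arguments": {
  "turn": [
    [0,0,0],
    [0,0,0],
    [0,0,0],
    [0,0,0]
  ],
  "delta_pos": [
    [0,0,0],
    [0,0,0],
    [0,0,0],
    [0,0,0]
  ],
  "gripper": [0.0175,0.0175,0.0175,0.0175]
}}

```text
time: 4.0
tool_pos: [0.5052, 0.2073, 0.1174]
tcp_rot: [-0.59, 3.085, 0.0]
wrist_force: [-0.1, 1.0, 2.7]
width: 0.21
grip_force: 13.6
```

Request:
{"name": "jog_arm", "arguments": {
  "turn": [
    [0,0,0],
    [0,0,0],
    [0,0,0]
  ],
  "delta_pos": [
    [0,0,0],
    [0,0,0],
    [0,0,0]
  ],
  "gripper": [0.016,0.015,0.015]
}}

```text
time: 4.25
tool_pos: [0.5052, 0.2073, 0.1174]
tcp_rot: [-0.59, 3.085, 0.0]
wrist_force: [-1.3, 0.4, 2.7]
width: 0.199
grip_force: 19.5
```

```bash
cat > f.py <<'E'
from h import *
s=read_state();R=Ro.from_rotvec(s['tcp_rot']);x=R.as_matrix()[:,0]
print('t',s['time'],'pos',s['tool_pos'].round(4),'yaw',np.arctan2(x[1],x[0]).round(4),'F tool',R.inv().apply(s['wrist_force']).round(2),'M tool',R.inv().apply(s['torque']).round(3),'w',s['width'].round(3)*85.4,'g',s['grip_force'].round(1),'q6',s['q'][5].round(3))
E
python3 f.py
```

```text
Traceback (most recent call last):
  File "f.py", line 3, in <module>
    print('t',s['time'],'pos',s['tool_pos'].round(4),'yaw',np.arctan2(x[1],x[0]).round(4),'F tool',R.inv().apply(s['wrist_force']).round(2),'M tool',R.inv().apply(s['torque']).round(3),'w',s['width'].round(3)*85.4,'g',s['grip_force'].round(1),'q6',s['q'][5].round(3))
                                                                                                                                                                                             ^^^^^^^^^^^^^^^^
AttributeError: 'float' object has no attribute 'round'
```

Request:
{"name": "jog_arm", "arguments": {
  "turn": [
    [0,0,0.06],
    [0,0,0.08],
    [0,0,0.08],
    [0,0,0]
  ],
  "delta_pos": [
    [0,0,-0.00014],
    [0,0,-0.0002],
    [0,0,-0.0002],
    [0,0,0]
  ],
  "gripper": [0.015,0.015,0.015,0.015]
}}

```text
time: 4.58
tool_pos: [0.5052, 0.2072, 0.1179]
tcp_rot: [-0.246, 3.132, 0.0]
wrist_force: [0.1, 1.5, 2.5]
width: 0.195
grip_force: 19.5
```

```bash
sed -i "s/\['width'\].round(3)/['width']/; s/s\['grip_force'\].round(1)/s['grip_force']/" f.py; python3 f.py
```

```text
t 4.5833 pos [0.5052 0.2072 0.1179] yaw -2.985 F tool [-0.34  1.5  -2.45] M tool [-0.327  0.123 -0.102] w 16.6490963406029 g 19.50710892677307 q6 -1.384
```

Request:
{"name": "jog_arm", "arguments": {
  "turn": [
    [0,0,0.1],
    [0,0,0.1],
    [0,0,0.1],
    [0,0,0]
  ],
  "delta_pos": [
    [0,0,-0.00024],
    [0,0,-0.00024],
    [0,0,-0.00024],
    [0,0,0]
  ],
  "gripper": [0.015,0.015,0.015,0.015]
}}

```text
time: 4.92
tool_pos: [0.5052, 0.2072, 0.1186]
tcp_rot: [0.223, 3.133, 0.0]
wrist_force: [-0.5, 1.4, 1.3]
width: 0.196
grip_force: 19.5
```

```bash
python3 f.py
```

```text
t 4.9167 pos [0.5052 0.2072 0.1186] yaw 2.9997 F tool [ 0.69  1.37 -1.33] M tool [-0.27   0.109 -0.101] w 16.700281275817147 g 19.51550781726837 q6 -1.085
```

Request:
{"name": "jog_arm", "arguments": {
  "turn": [
    [0,0,0.1],
    [0,0,0.1],
    [0,0,0.1],
    [0,0,0.1],
    [0,0,0.1],
    [0,0,0]
  ],
  "delta_pos": [
    [0,0,-0.00024],
    [0,0,-0.00024],
    [0,0,-0.00024],
    [0,0,-0.00024],
    [0,0,-0.00024],
    [0,0,0]
  ],
  "gripper": [0.015,0.015,0.015,0.015,0.015,0.015]
}}

```text
time: 5.42
tool_pos: [0.5051, 0.2072, 0.1198]
tcp_rot: [0.988, 2.982, 0.0]
wrist_force: [-0.4, 1.0, 1.4]
width: 0.206
grip_force: 19.5
```

```bash
python3 f.py
```

```text
t 5.4167 pos [0.5051 0.2072 0.1198] yaw 2.5016 F tool [ 0.96  0.54 -1.43] M tool [-0.169  0.232 -0.086] w 17.626227409727193 g 19.517183303833008 q6 -0.587
```

Request:
{"name": "jog_arm", "arguments": {
  "turn": [
    [0,0,0],
    [0,0,0.1],
    [0,0,0.1],
    [0,0,0.1],
    [0,0,0.1],
    [0,0,0.1],
    [0,0,0]
  ],
  "delta_pos": [
    [0,0,0],
    [0,0,-0.00024],
    [0,0,-0.00024],
    [0,0,-0.00024],
    [0,0,-0.00024],
    [0,0,-0.00024],
    [0,0,0]
  ],
  "gripper": [0.013,0.013,0.013,0.013,0.013,0.013,0.013],
  "grip_force": 35
}}

```text
time: 6.0
tool_pos: [0.5052, 0.2072, 0.1211]
tcp_rot: [1.695, 2.645, 0.0]
wrist_force: [-0.6, 1.6, 1.6]
width: 0.181
grip_force: 34.1
```

```bash
python3 f.py
```

```text
t 6.0 pos [0.5052 0.2072 0.1211] yaw 2.0016 F tool [ 1.72  0.17 -1.55] M tool [-0.03   0.263 -0.076] w 15.499123555646241 g 34.051213916391134 q6 -0.087
```

Well behaved. So far it has turned about 1.52 rad, so I'll go on to about 2.5.

Request:
{"name": "jog_arm", "arguments": {
  "turn": [
    [0,0,0.1],
    [0,0,0.1],
    [0,0,0.1],
    [0,0,0.1],
    [0,0,0.1],
    [0,0,0]
  ],
  "delta_pos": [
    [0,0,-0.00024],
    [0,0,-0.00024],
    [0,0,-0.00024],
    [0,0,-0.00024],
    [0,0,-0.00024],
    [0,0,0]
  ],
  "gripper": [0.013,0.013,0.013,0.013,0.013,0.013]
}}

```text
time: 6.5
tool_pos: [0.5052, 0.2072, 0.1222]
tcp_rot: [2.296, 2.145, 0.0]
wrist_force: [-0.8, 1.2, 2.9]
width: 0.185
grip_force: 34.1
```

Request:
{"name": "jog_arm", "arguments": {
  "turn": [
    [0,0,0.1],
    [0,0,0.1],
    [0,0,0.1],
    [0,0,0.1],
    [0,0,0.1],
    [0,0,0]
  ],
  "delta_pos": [
    [0,0,-0.00024],
    [0,0,-0.00024],
    [0,0,-0.00024],
    [0,0,-0.00024],
    [0,0,-0.00024],
    [0,0,0]
  ],
  "gripper": [0.013,0.013,0.013,0.013,0.013,0.013]
}}

```text
time: 7.0
tool_pos: [0.5052, 0.2072, 0.1234]
tcp_rot: [-2.754, -1.511, -0.0]
wrist_force: [0.2, 2.2, 2.3]
width: 0.188
grip_force: 34.1
```

```bash
python3 f.py
```

```text
t 7.0 pos [0.5052 0.2072 0.1234] yaw 1.0037 F tool [ 1.95 -1.03 -2.26] M tool [ 0.163  0.144 -0.001] w 16.027248832658483 g 34.072458709124476 q6 0.911
```

Request:
{"name": "jog_arm", "arguments": {
  "turn": [
    [0,0,0],
    [0,0,0],
    [0,0,0],
    [0,0,0],
    [0,0,0],
    [0,0,0],
    [0,0,0],
    [0,0,0],
    [0,0,0],
    [0,0,0.104],
    [0,0,0.104],
    [0,0,0.104],
    [0,0,0.104],
    [0,0,0.104],
    [0,0,0.104],
    [0,0,0],
    [0,0,0],
    [0,0,0],
    [0,0,0]
  ],
  "delta_pos": [
    [0,0,0],
    [0,0,0],
    [0,0,0],
    [0,0,0],
    [0,0,-0.01],
    [0,0,-0.02],
    [0,0,-0.02],
    [0,0,-0.02],
    [0,0,-0.01],
    [0,0,0],
    [0,0,0],
    [0,0,0],
    [0,0,0],
    [0,0,0],
    [0,0,0],
    [0.033,0,0],
    [0.033,0,0],
    [0,0,0],
    [0,0,0]
  ],
  "gripper": [0.025,0.04,0.04,0.04,0.04,0.05,0.05,0.05,0.05,0.05,0.05,0.05,0.05,0.05,0.05,0.05,0.05,0.05,0.05]
}}

```text
time: 8.58
tool_pos: [0.5673, 0.2316, 0.2027]
tcp_rot: [3.086, 0.588, -0.002]
wrist_force: [-0.5, -0.2, -0.4]
width: 0.583
grip_force: 0.0
```

```bash
python3 f.py; python3 - <<'E'
from bar import *
s=read_state();a=save('wrist','pics/w4.png')
h=cv2.cvtColor(np.ascontiguousarray(a),cv2.COLOR_RGB2HSV);o=(h[:,:,0]>100)&(h[:,:,0]<125)&(h[:,:,1]>80)
o[:,:250]=0;o[:,400:]=0
n,l,st,c=cv2.connectedComponentsWithStats(o.astype(np.uint8))
for i in range(1,n):
    if st[i,4]>50:print(st[i],c[i])
mid(a,s,o,.111,'fin')
print('exp fin',w2px('wrist',[.5665,.2316,.111],s))
E
```

```text
t 8.5833 pos [0.5673 0.2316 0.2027] yaw 0.3763 F tool [-0.52 -0.03  0.38] M tool [ 0.019 -0.019  0.088] w 49.799708777351306 g 0.0 q6 1.541
[310 192  15  36 489] [316.94683027 208.67689162]
[267 359  22  15 165] [277.72727273 366.2969697 ]
fin rows 192 373 width 0.0108 tool x [ 0.0063 -0.1636] y= [ 0.2351 -0.0027] resid 0.00198
exp fin (np.float64(321.8), np.float64(203.7))
```

View pics/w4.png

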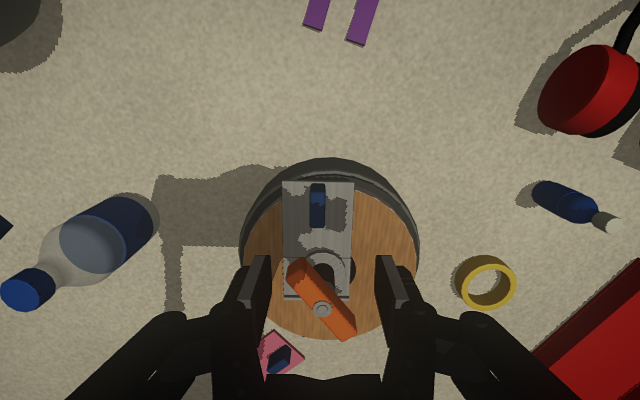

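The nut has turned about 2.5 rad. The fin is at (317,208), the plate spans columns 282–353, and the stem nub is at (322,310).

```bash
python3 - <<'E'
from bar import *
s=read_state();a=cv2.imread('pics/w4.png')[:,:,::-1]
h=cv2.cvtColor(np.ascontiguousarray(a),cv2.COLOR_RGB2HSV);o=(h[:,:,0]>100)&(h[:,:,0]<125)&(h[:,:,1]>80)
o[:,:290]=0;o[:,350:]=0;o[:150]=0;o[260:]=0
k=mid(a,s,o,.111,'fin')
R=Ro.from_rotvec(s['tcp_rot'])
g=lambda u,v,z:R.inv().apply(px2w('wrist',u,v,z,s)-s['tool_pos']).round(4)
# plate edges
sat=h[:,:,1]
for v in(200,215,230,245):print(v,sat[v,274:290].tolist(),sat[v,346:362].tolist())
print('nub',g(322,310,.151),'fin top end',g(317,184,.111),'fin far',g(317,192,.111),g(317,228,.111),'plate end',g(317,181,.086))
E
```

```text
fin rows 192 226 width 0.0106 tool x [ 0.0062 -0.0166] y= [ 0.0131 -0.004 ] resid 0.00023
200 [41, 41, 39, 46, 43, 40, 44, 63, 34, 28, 29, 31, 32, 32, 35, 31] [43, 30, 31, 29, 29, 29, 24, 52, 134, 141, 141, 139, 140, 140, 140, 140]
215 [131, 137, 136, 134, 132, 136, 137, 140, 76, 35, 31, 32, 29, 32, 33, 32] [28, 29, 30, 32, 29, 28, 21, 129, 145, 142, 142, 142, 143, 142, 142, 142]
230 [138, 135, 140, 137, 137, 139, 140, 139, 106, 33, 28, 32, 29, 33, 33, 32] [31, 30, 28, 30, 29, 21, 128, 146, 143, 140, 141, 143, 142, 143, 141, 143]
245 [138, 141, 138, 136, 137, 137, 140, 140, 148, 47, 35, 38, 32, 33, 33, 36] [30, 32, 30, 29, 26, 115, 147, 145, 143, 145, 144, 145, 143, 143, 145, 145]
nub [-0.0667 -0.0001  0.0519] fin top end [ 0.0149 -0.0039  0.0917] fin far [ 0.0087 -0.0039  0.0917] [-0.0208 -0.0041  0.0918] plate end [ 0.0102 -0.0044  0.1167]
```

Request:
{"name": "jog_arm", "arguments": {
  "turn": [
    [0,0,0.013],
    [0,0,0],
    [0,0,0],
    [0,0,0],
    [0,0,0],
    [0,0,0],
    [0,0,0],
    [0,0,0]
  ],
  "delta_pos": [
    [-0.006,-0.004,0],
    [0,0,0.025],
    [0,0,0.025],
    [0,0,0.025],
    [0,0,0.02],
    [0,0,0.0165],
    [0,0,0],
    [0,0,0]
  ],
  "gripper": [0.05,0.05,0.05,0.05,0.05,0.05,0.05,0.05]
}}

```text
time: 9.3
tool_pos: [0.5574, 0.2324, 0.0913]
tcp_rot: [3.09, 0.567, -0.004]
wrist_force: [0.4, 0.2, 0.4]
width: 0.582
grip_force: 0.0
```

Request:
{"name": "jog_arm", "arguments": {
  "turn": [
    [0,0,0],
    [0,0,0],
    [0,0,0],
    [0,0,0],
    [0,0,0],
    [0,0,0],
    [0,0,0],
    [0,0,0]
  ],
  "delta_pos": [
    [0,0,0],
    [0,0,0],
    [0,0,0],
    [0,0,0],
    [0,0,0],
    [0,0,0],
    [0,0,0],
    [0,0,0]
  ],
  "gripper": [0.035,0.025,0.018,0.014,0.01,0.008,0.008,0.008],
  "grip_force": 50
}}

```text
time: 9.97
tool_pos: [0.5604, 0.2333, 0.0934]
tcp_rot: [-3.09, -0.567, -0.003]
wrist_force: [-0.9, -0.0, 5.2]
width: 0.127
grip_force: 49.6
```

```bash
python3 f.py; python3 - <<'E'
from h import *
save('wrist','pics/w5.png')
E
```

```text
t 9.9667 pos [0.5604 0.2333 0.0934] yaw 0.3627 F tool [-0.85 -0.31 -5.22] M tool [ 0.104 -0.169  0.038] w 10.86219602507258 g 49.57376182079315 q6 1.561
```

View pics/w5.png

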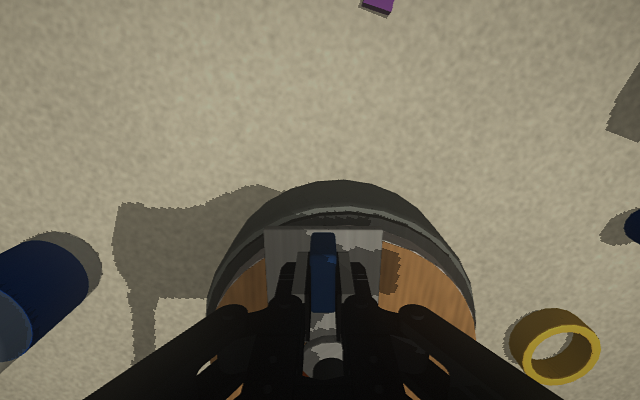

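Request:
{"name": "jog_arm", "arguments": {
  "turn": [
    [0,0,0],
    [0,0,0],
    [0,0,0],
    [0,0,0],
    [0,0,0]
  ],
  "delta_pos": [
    [0,0,-0.0005],
    [0.003,0.001,0],
    [0.004,0.001,0],
    [0.004,0,0],
    [0,0,0]
  ],
  "gripper": [0.006,0.006,0.006,0.006,0.006],
  "grip_force": 80
}}

```text
time: 10.43
tool_pos: [0.5694, 0.2348, 0.0934]
tcp_rot: [3.09, 0.567, -0.005]
wrist_force: [-5.8, -1.4, 10.1]
width: 0.118
grip_force: 79.8
```

```bash
python3 f.py
```

```text
t 10.4333 pos [0.5694 0.2348 0.0934] yaw 0.3629 F tool [ -5.93  -0.73 -10.13] M tool [ 0.109 -1.055  0.002] w 10.09438193685009 g 79.79050397872925 q6 1.558
```

Request:
{"name": "jog_arm", "arguments": {
  "turn": [
    [0,0,0],
    [0,0,0],
    [0,0,0]
  ],
  "delta_pos": [
    [0,0,-0.0008],
    [0,0,0],
    [0,0,0]
  ],
  "gripper": [0.006,0.006,0.006]
}}

```text
time: 10.68
tool_pos: [0.5697, 0.2348, 0.0935]
tcp_rot: [3.09, 0.567, -0.003]
wrist_force: [-4.2, -0.3, 5.8]
width: 0.118
grip_force: 79.2
```

```bash
python3 f.py
```

```text
t 10.6833 pos [0.5697 0.2348 0.0935] yaw 0.3628 F tool [-4.07 -1.27 -5.84] M tool [ 0.154 -0.75  -0.04 ] w 10.115535341345 g 79.2328941822052 q6 1.558
```

Request:
{"name": "jog_arm", "arguments": {
  "turn": [
    [0,0,0],
    [0,0,0],
    [0,0,0],
    [0,0,0]
  ],
  "delta_pos": [
    [0,0,-0.001],
    [0.003,0,0],
    [0.004,0,0],
    [0,0,0]
  ],
  "gripper": [0.006,0.006,0.006,0.006]
}}

```text
time: 11.02
tool_pos: [0.5778, 0.2376, 0.0937]
tcp_rot: [-3.09, -0.567, -0.001]
wrist_force: [0.8, -0.3, -1.7]
width: 0.12
grip_force: 78.2
```

```bash
python3 f.py
```

```text
t 11.0167 pos [0.5778 0.2376 0.0937] yaw 0.3628 F tool [0.67 0.61 1.72] M tool [0.033 0.009 0.004] w 10.242293319308326 g 78.2376480102539 q6 1.558
```

Request:
{"name": "jog_arm", "arguments": {
  "turn": [
    [0,0,0],
    [0,0,0],
    [0,0,0],
    [0,0,0],
    [0,0,0],
    [0,0,0]
  ],
  "delta_pos": [
    [0.003,0,0],
    [0.004,0,0],
    [0.004,0,0],
    [0.004,0,0],
    [0.004,0,0],
    [0,0,0]
  ],
  "gripper": [0.006,0.006,0.006,0.006,0.006,0.006]
}}

```text
time: 11.52
tool_pos: [0.5958, 0.2445, 0.0943]
tcp_rot: [-3.09, -0.567, -0.002]
wrist_force: [0.5, 0.2, -1.7]
width: 0.119
grip_force: 78.2
```

```bash
python3 f.py
```

```text
t 11.5167 pos [0.5958 0.2445 0.0943] yaw 0.3628 F tool [0.57 0.01 1.71] M tool [-0.004  0.111 -0.021] w 10.144708192671722 g 78.23794841766357 q6 1.559
```

Request:
{"name": "jog_arm", "arguments": {
  "turn": [
    [0,0,0],
    [0,0,0],
    [0,0,0],
    [0,0,0],
    [0,0,0],
    [0,0,0],
    [0,0,0],
    [0,0,0]
  ],
  "delta_pos": [
    [0.004,0,0.0004],
    [0.006,0,0],
    [0.007,0,0],
    [0.008,0,0],
    [0.008,0,0],
    [0.008,0,0],
    [0.008,0,0],
    [0,0,0]
  ],
  "gripper": [0.006,0.006,0.006,0.006,0.006,0.006,0.006,0.006]
}}

```text
time: 12.18
tool_pos: [0.6425, 0.2622, 0.0939]
tcp_rot: [-3.09, -0.567, -0.003]
wrist_force: [1.4, -0.1, -1.9]
width: 0.115
grip_force: 78.2
```

```bash
python3 f.py; python3 - <<'E'
from h import *
s=read_state();print(w2px('side',[.506,.207,.14]),w2px('side',s['tool_pos']))
a=save('side','pics/s6.png');cv2.imwrite('pics/s6b.png',cv2.resize(a[90:240,220:420,::-1],(800,600),interpolation=cv2.INTER_CUBIC))
E
```

```text
t 12.1833 pos [0.6425 0.2622 0.0939] yaw 0.3627 F tool [1.24 0.56 1.86] M tool [0.017 0.001 0.007] w 9.85204933122045 g 78.2209038734436 q6 1.56
(np.float64(290.0), np.float64(161.6)) (np.float64(316.8), np.float64(159.5))
```

View pics/s6b.png

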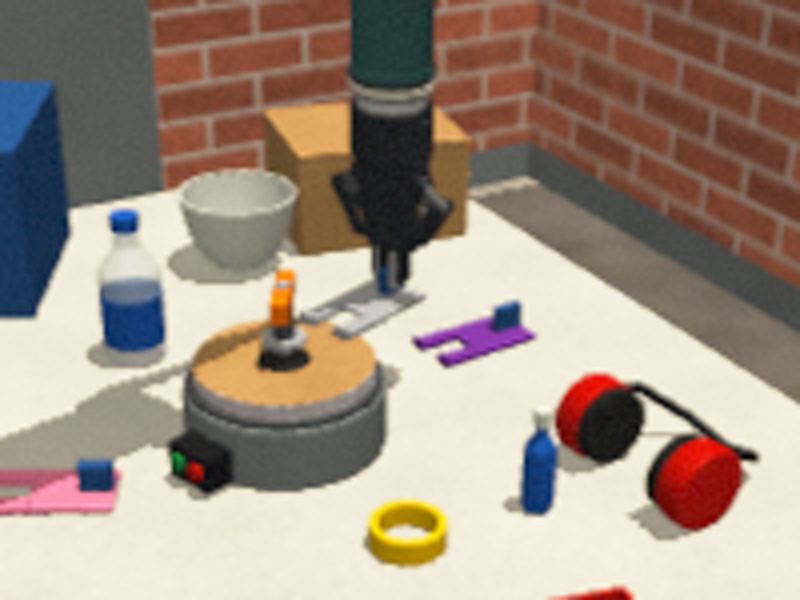

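The washer is clear, level and held, and the nut is loose. I'll lift it and carry it over to the tray.

Request:
{"name": "jog_arm", "arguments": {
  "turn": [
    [0,0,0],
    [0,0,0],
    [0,0,0],
    [0,0,0],
    [0,0,0],
    [0,0,0],
    [0,0,0]
  ],
  "delta_pos": [
    [0,0,-0.008],
    [0,0,-0.017],
    [0,0,-0.02],
    [0,0,-0.02],
    [0,0,-0.018],
    [0,0,-0.01],
    [0,0,-0.007]
  ],
  "gripper": [0.006,0.006,0.006,0.006,0.006,0.006,0.006]
}}

```text
time: 12.82
tool_pos: [0.6411, 0.2618, 0.1963]
tcp_rot: [-3.09, -0.567, -0.004]
wrist_force: [0.5, -0.2, -1.8]
width: 0.117
grip_force: 78.1
```

Request:
{"name": "jog_arm", "arguments": {
  "turn": [
    [0,0,0],
    [0,0,0],
    [0,0,0],
    [0,0,0],
    [0,0,0],
    [0,0,0],
    [0,0,0],
    [0,0,0],
    [0,0,0],
    [0,0,0],
    [0,0,0],
    [0,0,0],
    [0,0,0],
    [0,0,0],
    [0,0,0],
    [0,0,0],
    [0,0,0],
    [0,0,0],
    [0,0,0],
    [0,0,0]
  ],
  "delta_pos": [
    [-0.0074,0.0114,0],
    [-0.01475,0.0227,0],
    [-0.01475,0.0227,0],
    [-0.01475,0.0227,0],
    [-0.01475,0.0227,0],
    [-0.01475,0.0227,0],
    [-0.01475,0.0227,0],
    [-0.01475,0.0227,0],
    [-0.01475,0.0227,0],
    [-0.01475,0.0227,0],
    [-0.01475,0.0227,0],
    [-0.01475,0.0227,0],
    [-0.01475,0.0227,0],
    [-0.01475,0.0227,0],
    [-0.01475,0.0227,0],
    [-0.01475,0.0227,0],
    [-0.01475,0.0227,0],
    [-0.01475,0.0227,0],
    [-0.0074,0.0113,0],
    [0,0,0]
  ],
  "gripper": [0.006,0.006,0.006,0.006,0.006,0.006,0.006,0.006,0.006,0.006,0.006,0.006,0.006,0.006,0.006,0.006,0.006,0.006,0.006,0.006]
}}

```text
time: 14.48
tool_pos: [0.5352, -0.2173, 0.1924]
tcp_rot: [-3.091, -0.561, 0.004]
wrist_force: [0.1, -0.3, -1.3]
width: 0.118
grip_force: 78.3
```

Request:
{"name": "jog_arm", "arguments": {
  "turn": [
    [0,0,0.05],
    [0,0,0.08],
    [0,0,0.08],
    [0,0,0.08],
    [0,0,0.08],
    [0,0,0.08],
    [0,0,0.08],
    [0,0,0.05],
    [0,0,0],
    [0,0,0]
  ],
  "delta_pos": [
    [0,0,0],
    [0,0,0],
    [0,0,0],
    [0,0,0],
    [0,0,0],
    [0,0,0],
    [0,0,0],
    [0,0,0],
    [0,0,0],
    [0,0,0]
  ],
  "gripper": [0.006,0.006,0.006,0.006,0.006,0.006,0.006,0.006,0.006,0.006]
}}

```text
time: 15.32
tool_pos: [0.5368, -0.2137, 0.193]
tcp_rot: [-3.123, 0.337, 0.002]
wrist_force: [0.7, 1.4, -2.3]
width: 0.12
grip_force: 78.2
```

```bash
python3 f.py; python3 - <<'E'
from h import *
s=read_state()
w=save('wrist','pics/w7.png')
a=save('scene','pics/s7.png')[150:290,150:320,::-1];b=save('side','pics/s8.png')[150:310,270:430,::-1]
o=np.zeros((600,800,3),np.uint8)
o[:320,:400]=cv2.resize(a,(400,320),interpolation=cv2.INTER_CUBIC);o[:400,400:]=cv2.resize(b,(400,400),interpolation=cv2.INTER_CUBIC)
o[330:580,:400]=cv2.resize(w[:,:,::-1],(400,250))
cv2.imwrite('pics/tray.png',o)
c=np.array([.5003,-.2052]);e=np.array([np.cos(-.22),np.sin(-.22)]);n=np.array([-e[1],e[0]])
for i,j in((1,1),(1,-1),(-1,-1),(-1,1)):print(w2px('wrist',[*(c+.1*i*e+.08*j*n),.03],s))
E
```

```text
t 15.3167 pos [ 0.5368 -0.2137  0.193 ] yaw -0.2151 F tool [ 0.34 -1.51  2.3 ] M tool [0.017 0.043 0.009] w 10.213051556487024 g 78.20830821990967 q6 1.364
(np.float64(233.1), np.float64(110.6))
(np.float64(410.8), np.float64(111.5))
(np.float64(393.9), np.float64(299.3))
(np.float64(248.5), np.float64(298.5))
```

View pics/tray.png

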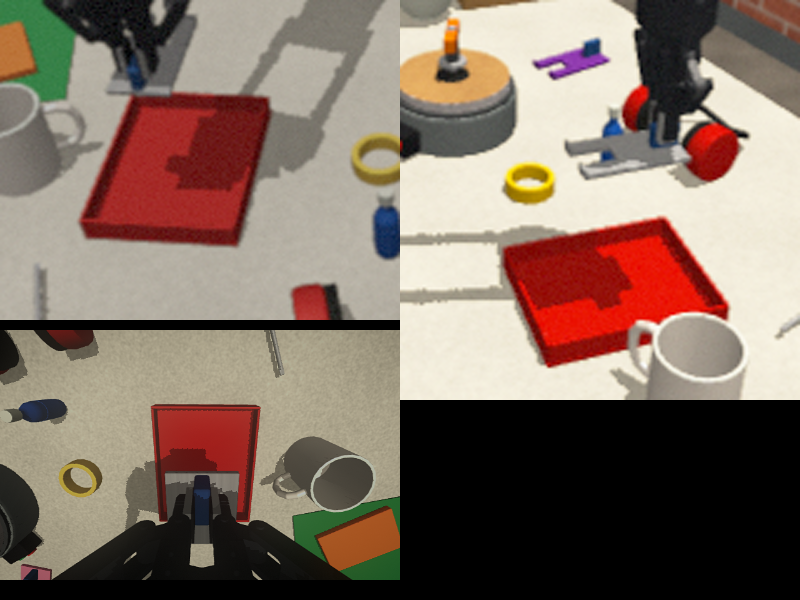

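The wrist view shows the tray corners about 7 px right of and 8 px below the prediction. I'll correct by x −7 mm and y +5 mm in tool axes, then lower.

Request:
{"name": "jog_arm", "arguments": {
  "turn": [
    [0,0,0],
    [0,0,0],
    [0,0,0],
    [0,0,0],
    [0,0,0],
    [0,0,0],
    [0,0,0],
    [0,0,0],
    [0,0,0],
    [0,0,0],
    [0,0,0],
    [0,0,0],
    [0,0,0]
  ],
  "delta_pos": [
    [-0.007,0.005,0],
    [0,0,0.01],
    [0,0,0.02],
    [0,0,0.025],
    [0,0,0.025],
    [0,0,0.025],
    [0,0,0.02],
    [0,0,0.015],
    [0,0,0.012],
    [0,0,0.01],
    [0,0,0.005],
    [0,0,0.002],
    [0,0,0]
  ],
  "gripper": [0.006,0.006,0.006,0.006,0.006,0.006,0.006,0.006,0.006,0.006,0.006,0.006,0.006]
}}

```text
time: 16.55
tool_pos: [0.5295, -0.2182, 0.0248]
tcp_rot: [3.123, -0.34, 0.0]
wrist_force: [0.4, 0.2, -1.1]
width: 0.118
grip_force: 78.3
```

Request:
{"name": "jog_arm", "arguments": {
  "turn": [
    [0,0,0],
    [0,0,0]
  ],
  "delta_pos": [
    [0,0,0.002],
    [0,0,0]
  ],
  "gripper": [0.006,0.006]
}}

```text
time: 16.72
tool_pos: [0.5301, -0.2184, 0.0235]
tcp_rot: [3.123, -0.34, 0.003]
wrist_force: [-0.4, -0.3, -0.8]
width: 0.118
grip_force: 78.3
```

Request:
{"name": "jog_arm", "arguments": {
  "turn": [
    [0,0,0],
    [0,0,0],
    [0,0,0],
    [0,0,0]
  ],
  "delta_pos": [
    [0,0,0.0015],
    [0,0,0.0015],
    [0,0,0.001],
    [0,0,0]
  ],
  "gripper": [0.006,0.006,0.006,0.006]
}}

```text
time: 17.05
tool_pos: [0.5292, -0.218, 0.0186]
tcp_rot: [-3.123, 0.34, 0.0]
wrist_force: [-0.1, 0.2, -1.8]
width: 0.12
grip_force: 78.3
```

Request:
{"name": "jog_arm", "arguments": {
  "turn": [
    [0,0,0],
    [0,0,0],
    [0,0,0]
  ],
  "delta_pos": [
    [0,0,0.001],
    [0,0,0.0008],
    [0,0,0]
  ],
  "gripper": [0.006,0.006,0.006]
}}

```text
time: 17.3
tool_pos: [0.5295, -0.2181, 0.0175]
tcp_rot: [-3.123, 0.34, 0.0]
wrist_force: [-1.4, 1.1, 4.1]
width: 0.122
grip_force: 78.9
```

The washer touches the tray floor at TCP z 0.0175 while still gripped. I'll hold, then release gently and go up.

Request:
{"name": "jog_arm", "arguments": {
  "turn": [
    [0,0,0],
    [0,0,0],
    [0,0,0],
    [0,0,0],
    [0,0,0],
    [0,0,0],
    [0,0,0],
    [0,0,0]
  ],
  "delta_pos": [
    [0,0,0],
    [0,0,0],
    [0,0,0],
    [0,0,0],
    [0,0,0],
    [0,0,0],
    [0,0,0],
    [0,0,0]
  ],
  "gripper": [0.006,0.006,0.006,0.014,0.02,0.03,0.035,0.035],
  "grip_force": 40
}}

```text
time: 17.97
tool_pos: [0.5294, -0.2181, 0.0168]
tcp_rot: [3.123, -0.341, -0.0]
wrist_force: [-0.7, 0.2, -0.0]
width: 0.405
grip_force: 0.0
```

Request:
{"name": "jog_arm", "arguments": {
  "turn": [
    [0,0,0],
    [0,0,0],
    [0,0,0],
    [0,0,0],
    [0,0,0],
    [0,0,0],
    [0,0,0],
    [0,0,0],
    [0,0,0]
  ],
  "delta_pos": [
    [0,0,0],
    [0,0,-0.005],
    [0,0,-0.015],
    [0,0,-0.025],
    [0,0,-0.03],
    [0,0,-0.03],
    [0,0,-0.03],
    [0,0,-0.02],
    [0,0,0]
  ],
  "gripper": [0.035,0.035,0.035,0.035,0.035,0.035,0.035,0.035,0.035]
}}

```text
time: 18.72
tool_pos: [0.5329, -0.2197, 0.1786]
tcp_rot: [3.12, -0.34, 0.016]
wrist_force: [1.1, 0.1, 0.5]
width: 0.408
grip_force: 0.0
```

```bash
python3 f.py; python3 - <<'E'
from h import *
w=save('wrist','pics/w9.png');a=save('side','pics/s9.png')
o=np.zeros((500,800,3),np.uint8);o[:250,:400]=cv2.resize(w[:,:,::-1],(400,250));o[:400,400:]=cv2.resize(a[140:310,250:420,::-1],(400,400),interpolation=cv2.INTER_CUBIC)
cv2.imwrite('pics/end.png',o)
E
```

```text
t 18.7167 pos [ 0.5329 -0.2197  0.1786] yaw -0.2172 F tool [ 1.05 -0.33 -0.46] M tool [-0.039 -0.003 -0.015] w 34.877936696814 g 0.0 q6 1.354
```

View pics/end.png

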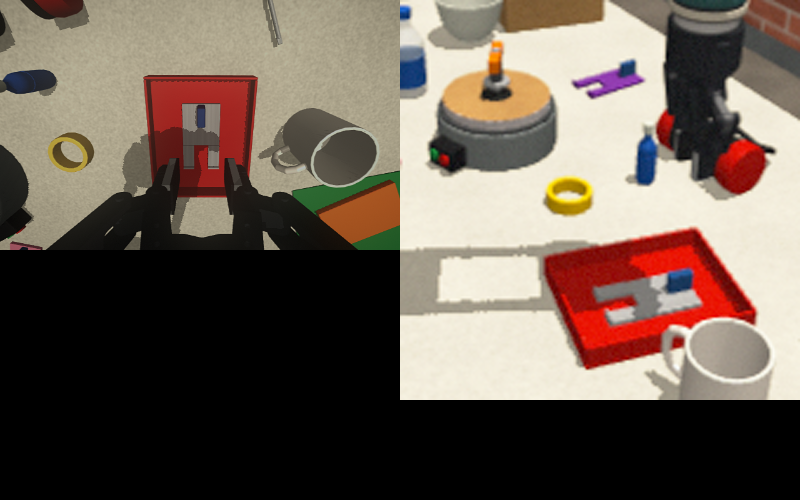

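The picture shows the washer flat in the middle of the tray, at (201,135), with the gripper clear, the nut still raised and the bystanders untouched. I'll let it settle and hand in.

Request:
{"name": "jog_arm", "arguments": {
  "turn": [
    [0,0,0],
    [0,0,0],
    [0,0,0]
  ],
  "delta_pos": [
    [0,0,0],
    [0,0,0],
    [0,0,0]
  ],
  "gripper": [0.035,0.035,0.035]
}}

```text
time: 19.07
tool_pos: [0.5282, -0.2175, 0.17]
tcp_rot: [-3.122, 0.34, 0.005]
wrist_force: [-0.3, 0.7, 0.1]
width: 0.411
grip_force: 0.0
```

```bash
python3 -c "
from workcell import ticket;print(ticket.finish_job())"
```

```text
the job is handed in; nothing more can be done
None
```

I turned the nut about 2.5 rad clockwise, drew the washer out by its fin, set it flat in the red tray, let go, and handed the job in at about 19 s; no verdict came back.

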